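Press a circuit-board carrier down onto its test probes

ROBOT

A 7-joint arm with a two-finger parallel gripper is mounted at the origin on a cart in front of the work surface, level with it; the furniture and walls round the work are solid. World frame = base frame: x ahead of the robot, y to its left, z up, the work surface at z = 0. Lengths are in m, angles in rad, forces in N, time in s.
With the tool pointing down it reaches from about 0.425 to 0.925 m from the base axis. Payload 6.8 kg.
Tool frame: the origin (TCP) lies at the very end of the fingers, on their centre line; the grasp point (between the pads) lies 19 mm behind it; z points along the fingers, y is the line along which they close (so a half turn about z gives the same grasp; the last joint's range is limited). The gripper opens to 85 mm and grips with 20 to 120 N. Pads are 22 mm wide; open, the fingers measure 114 mm over their backs; the gripper's body (76 mm by 85 mm) begins 54 mm behind the grasp point. The pads swing forward as they close: fully open they stand 13 mm farther back than shut.
Start: joints at [-1.296, 0.477, 0.022, 1.555, -0.011, 1.109, -0.083], TCP at [0.252, 0.626, 0.231] pointing down, gripper open.
Joint ranges: [-2.96, 2.96], [-0.34, 2.1], [-1.41, 1.46], [0.24, 2.44], [-1.37, 4.51], [0.17, 1.92], [-2.96, 2.96]. Speed limits (rad/s): [2.39, 2.39, 3.14, 3.14, 3.14, 3.14, 3.14].

INTERFACE

Orientations are given as a unit quaternion [w, x, y, z].
In Python, from station import telemetry, viewer, job, search_frame, cut_out gives the robot as it stands. The module is installed in compiled form; this text tells all that it offers.
- The arm moves only by the shell command python3 -m crank 'ROWS' [FORCE]. ROWS is JSON, a list of rows, each an object with "delta_rot": the turn, a rotation vector about the tool's x, y, z in degrees, a list of three; "xyz": the shift along the tool's x, y, z in m, a list of three; "fingers": the gripper command: -1 is fully open, 1 is shut, values between are in proportion. In form: [{"delta_rot": [ax, ay, az], "xyz": [dx, dy, dz], "fingers": fingers}, ...]. A call has 1 to 10 rows; each row is the pose to reach, as a shift and turn from the pose commanded when the call began, along the tool's axes at that moment; what a row does not reach only later rows make up. A row lasts 1/10 s, in which the tool goes at most 50 mm and 8.59 degrees, less where a joint would pass 70% of its speed; a pose out of reach is approached as far as the arm can. A call with a gripper value outside its range is refused whole. The fingers move at their own pace and stop on an object; FORCE is the grip in N (left out, the last holds). Time passes only in rows, so rows that repeat a pose let the fingers close. It gives the time, the measured TCP pose, the force, the opening and the grip force at its end, in the units of the state.
- telemetry.get_obs(): the state, without advancing time (a new reading comes with each control period).
- viewer.read_camera(name): name is "side" or "top"; returns a dict with "img" (400x640x3 uint8, red, green, blue), "fx", "fy", "cx", "cy" (pixels), "origin" and "rotation" of the camera in the world. Camera axes: x right, y up, looking along -z (the intrinsics and any distortion apply to the point x, -y, -z); pixel columns grow to the right and rows downward; lengths in m; the calibration is good to about 2 mm. A picture is of the moment at which its call begins. There is no depth.
- job.hand_in(): hands the job in; it is judged then, once.
Trained networks look in the newest picture that a camera, given by its name, has taken for a name from the list of things; names that differ only in an ending like _2 or _b are one class to them, and where a whole thing is asked for, a point or a joint stands for the part that bears it (a point fixed in the world has none). Each returns a list of dicts, best first, with "score" (0 to 1); they miss things now and then, are a little off and sometimes report something else, mostly with a low value. They report only what shows in the picture. A call takes as long as a camera call.
- search_frame(camera, thing): "pixel" ([column, row] in pixels, amid what is visible of it).
- cut_out(camera, thing): "pixels" (400x640 bool, what is visible of it) and "pixel" ([column, row] in pixels, amid what is visible of it).
The state is a dict: "t": time; "q": joint angles; "joint_vel": joint speeds; "joint_torque": joint torques, N m; "eef_pos": TCP position; "tool_rot": TCP orientation; "contact_force": force on the tool from outside, world axes, zero at the start; "torque": the same for the moment, N m; "gripper_width": opening from 0.0 (shut) to 1.0 (fully open); "grasp_force": force on a finger pad.
Only numpy, scipy, OpenCV 4.12 (cv2) and the standard library are available. Lean on these libraries where they do the work, as an engineer would, in place of code of your own. Each camera call takes 0.05 s, during which the arm holds its last target. There are 200 camera calls.

TASK

The press block has been left lying on its side: stand it up on its foot on the worktop, let go, and take it again from above by its handle. With its foot, press the sprung board carrier of the test jig squarely down, firmly but without forcing it, until it bottoms out level on its stops and both spring bolts have snapped over it; do not press with the fingers. Then stand the press block upright on the worktop beside the jig and let go, leaving everything else where it is.

Things in the scene. Friction and masses are not known exactly. Their poses are not given: they have to be found in the camera images.
- jig: test jig fixed to the worktop: grey plinth 130 (x) x 212 (y) x 30 mm high; origin at the centre of its underside, on the worktop; z up, y along its long side. Guide cheeks amid the long sides (46 mm long, inner faces at x = +-46, tops 80 mm above the worktop); end uprights (inner faces at y = +-61, 80 mm wide, tops 74 to 83 mm above the worktop) carry the spring bolts.
- carrier: black sprung plate 90 (x) x 120 (y) x 8 mm with a small green board on top, lying loose between cheeks and uprights on four sprung pins; origin at the centre of its underside, axes as the jig's. At rest its underside is 69 mm above the worktop. It moves straight down 22 to 31 mm onto four hard stops, whose height is set with the bolts for each batch: the bottom must be felt.
- carrier_top (a point): centre of the carrier's top face, 8 mm above its origin. The springs resist with 2 N at first and 6 to 8 N at the bottom, the bolts' bevels add about 5 N on the way; then the rubber-faced stops are hard. Press with 15 to 30 N against the stops; above 50 N the board cracks. Once past the bolts the carrier stays down when let go, about 2 mm above the stops.
- bolt_left (a joint): spring bolt in the upright at the jig's +y end, with a bevelled brass nose 24 mm wide, reaching 5 mm over the carrier's end. 0 m: fully out (as at the start, and again once it has snapped over the carrier); the carrier's end pushes it back to about 0.005 m in passing.
- bolt_right (a joint): the same spring bolt at the jig's -y end.
- press_block: hand press block, about 0.45 kg: foot 70 (x) x 90 (y) x 14 mm (17 mm by the handle), steel with white rim, hollow below to clear the parts on the board; wooden handle in its middle. Origin: centre of the foot's underside, z along the handle. At the start it lies on its +x side, on the foot's long edge and the handle's end, y level, the handle sloping 13 degrees down from the foot.
- press_handle (a point): point on the handle's axis 75 mm above the foot's underside. The handle is 26 (x) x 32 (y) mm, its end 109 mm above the underside. The foot is the heavy end: tilted less than about 55 degrees from upright on its edge, the block rocks onto its foot by itself. In the jig the foot's y must lie along the carrier's y, either way round; 11 mm are then free to each cheek and 16 mm to each upright.
- wire_spool: bystander: green-ended spool of white wire, 70x62x36 mm; origin at the centre of its underside
- flux: bystander: brown flux bottle 36 mm across, 70 mm tall; origin at the centre of its underside
- small_tin: bystander: small flat tin with red lid, 64x94x26 mm; origin at the centre of its underside
- tape: bystander: roll of masking tape 78 mm across, 19 mm high; origin at the centre of its underside
- driver_red: bystander: screwdriver with red handle, 158 mm long; origin at the middle of its underside
- snips: bystander: side cutters, 115 mm long; origin at the middle of their underside
- glue: bystander: white thin-glue bottle with orange cap, 29 mm across, 75 mm tall; origin at the centre of its underside
- pot: bystander: black screw-top pot 52 mm across, 56 mm tall; origin at the centre of its underside

How it is judged:
By the outcome, as a careful person would: the job done as asked, in the order asked, and still so for the second after the job is handed in, with the robot touching nothing.
It also fails if it takes over 64 s, if anything falls off the work surface, if the arm or the gripper's body presses on something with over 40 N, if the wrist force passes 120 N, or if a joint passes its speed limit or range.

## Working session

There is one attempt and no reset: what is moved stays moved. The work goes in short steps, Python scripts to look and compute and a shell command to move; the robot and the scene stay as the last step left them, time stands still between calls to the robot, and variables do not carry over. Pictures are saved under pics/ and viewed, at most 10 in all, crops included, and the job is handed in when it is done.

```bash
mkdir -p pics; cat > h.py <<'E'
import numpy as np, cv2
from station import telemetry, viewer, job, search_frame, cut_out
def cam(n):
    return viewer.read_camera(n)
def ray(c,p):
    d=np.array([(p[0]-c['cx'])/c['fx'],-(p[1]-c['cy'])/c['fy'],-1.0])
    R=np.array(c['rotation']).reshape(3,3) if np.size(c['rotation'])==9 else None
    return np.array(c['origin']),R@(d/np.linalg.norm(d))
def proj(c,P):
    R=np.array(c['rotation']); q=(np.atleast_2d(P)-np.array(c['origin']))@R
    return np.c_[c['cx']+c['fx']*q[:,0]/-q[:,2], c['cy']-c['fy']*q[:,1]/-q[:,2]]
def atz(c,p,z):
    o,d=ray(c,p); return o+d*(z-o[2])/d[2]
def tri(c1,p1,c2,p2):
    o1,d1=ray(c1,p1);o2,d2=ray(c2,p2)
    A=np.c_[d1,-d2]; s=np.linalg.lstsq(A,o2-o1,rcond=None)[0]
    a=o1+s[0]*d1;b=o2+s[1]*d2
    return (a+b)/2,np.linalg.norm(a-b)
E
python3 - <<'E'
from h import *
o=telemetry.get_obs(); print(o)
for n in ['top','side']:
    c=cam(n); print(n,{k:v for k,v in c.items() if k!='img'})
    cv2.imwrite(f'pics/{n}0.png',c['img'][:,:,::-1])
    for t in ['jig','carrier','press_block','press_handle','bolt_left','bolt_right','small_tin','tape','pot','glue','flux','wire_spool','snips','driver_red']:
        r=search_frame(n,t)[:2]
        print(t,[(np.round(x['pixel']),round(x['score'],2)) for x in r], [np.round(atz(c,x['pixel'],0.03)[:2],3) for x in r])
E
```

```text
{'t': 0.0, 'q': array([-1.29609597,  0.47779538,  0.02231657,  1.55641802, -0.01152845,
        1.10929602, -0.08310996]), 'joint_vel': array([-9.73758193e-05,  5.23148724e-04, -3.13848656e-04, -2.74060252e-04,
        1.09520388e-03,  7.46160275e-04,  1.01828186e-03]), 'joint_torque': array([-7.45394736e-04, -5.96448255e+01,  1.60784908e+00, -2.81207192e+01,
        1.24267468e-02,  9.22514097e-03,  3.93942253e-05]), 'eef_pos': array([0.25190214, 0.62561536, 0.23034254]), 'tool_rot': array([-1.22591400e-04,  1.90223858e-01,  9.81740334e-01, -8.86335808e-04]), 'contact_force': array([-0.85055155,  0.18192695,  0.10540843]), 'torque': array([ 0.00351011,  0.02216851, -0.02604563]), 'grasp_force': 0.0, 'gripper_width': 1.00236358327694}
top {'fx': 385.9476081154064, 'fy': 385.9476081154064, 'cx': 316.56405130500093, 'cy': 203.34183541735862, 'origin': array([0.50704563, 0.03439073, 1.15797145]), 'rotation': array([-0.69707641, -0.01512077,  0.02321726,  0.7164613 ])}Traceback (most recent call last):
  File "<stdin>", line 8, in <module>
  File "h.py", line 13, in atz
    o,d=ray(c,p); return o+d*(z-o[2])/d[2]
        ~~~^^^^^
  File "h.py", line 8, in ray
    return np.array(c['origin']),R@(d/np.linalg.norm(d))
                                 ~^^~~~~~~~~~~~~~~~~~~~~
ValueError: matmul: Input operand 0 does not have enough dimensions (has 0, gufunc core with signature (n?,k),(k,m?)->(n?,m?) requires 1)
```

```bash
cat > /tmp/p.py <<'E'
s=open('h.py').read()
s=s.replace("import numpy as np, cv2","import numpy as np, cv2\nfrom scipy.spatial.transform import Rotation as Ro\ndef Q(q): return Ro.from_quat(np.roll(q,-1)).as_matrix()")
s=s.replace("    return viewer.read_camera(n)","    c=dict(viewer.read_camera(n)); c['rotation']=Q(c['rotation']); return c")
s=s.replace("R=np.array(c['rotation']).reshape(3,3) if np.size(c['rotation'])==9 else None","R=c['rotation']")
open('h.py','w').write(s)
E
python3 /tmp/p.py
python3 - <<'E'
from h import *
for n in ['top','side']:
    c=cam(n); print(n,c['origin'],c.keys(),c['rotation'][:,2])
    cv2.imwrite(f'pics/{n}0.png',c['img'][:,:,::-1])
    for t in ['jig','carrier','press_block','press_handle','bolt_left','bolt_right','small_tin','tape','pot','glue','flux','wire_spool','snips','driver_red']:
        r=search_frame(n,t)[:2]
        print(t,[(np.round(x['pixel']),round(x['score'],2)) for x in r], [np.round(atz(c,x['pixel'],0.03)[:2],3) for x in r])
E
```

```text
top [0.50704563 0.03439073 1.15797145] dict_keys(['img', 'fx', 'fy', 'cx', 'cy', 'origin', 'rotation']) [-0.0540353   0.01218787  0.99846464]
jig [(array([213., 162.]), 0.52)] [array([0.696, 0.322])]
carrier [(array([341., 206.]), 0.63), (array([371., 207.]), 0.34)] [array([ 0.559, -0.05 ]), array([ 0.554, -0.138])]
press_block [(array([226., 227.]), 0.95)] [array([0.508, 0.287])]
press_handle [(array([228., 230.]), 0.71), (array([340., 205.]), 0.7)] [array([0.498, 0.281]), array([ 0.561, -0.048])]
bolt_left [(array([319., 203.]), 0.47)] [array([0.57 , 0.013])]
bolt_right [(array([369., 208.]), 0.4)] [array([ 0.55 , -0.133])]
small_tin [(array([213., 162.]), 0.73), (array([227., 226.]), 0.29)] [array([0.698, 0.322]), array([0.508, 0.284])]
tape [(array([411., 260.]), 0.54), (array([326., 151.]), 0.31)] [array([ 0.396, -0.249]), array([ 0.723, -0.011])]
pot [(array([368., 132.]), 0.53)] [array([ 0.776, -0.139])]
glue [(array([241., 174.]), 0.68), (array([305., 134.]), 0.48)] [array([0.661, 0.239]), array([0.773, 0.048])]
flux [(array([282., 156.]), 0.72)] [array([0.709, 0.117])]
wire_
[... 616 characters left out ...]
 0.55)] [array([0.697, 0.343]), array([0.506, 0.271])]
press_handle [(array([372., 294.]), 0.62)] [array([0.5  , 0.279])]
bolt_left [] []
bolt_right [] []
small_tin [(array([271., 325.]), 0.6)] [array([0.699, 0.347])]
tape [(array([397., 154.]), 0.64)] [array([ 0.38 , -0.215])]
pot [(array([258., 168.]), 0.64)] [array([ 0.788, -0.155])]
glue [(array([256., 217.]), 0.51)] [array([0.767, 0.05 ])]
flux [(array([276., 237.]), 0.64)] [array([0.712, 0.119])]
wire_spool [(array([276., 201.]), 0.88)] [array([ 0.724, -0.011])]
snips [(array([428., 231.]), 0.86)] [array([0.352, 0.105])]
driver_red [(array([296., 284.]), 0.87), (array([332., 207.]), 0.19)] [array([0.658, 0.254]), array([0.577, 0.014])]
```

View pics/top0.png

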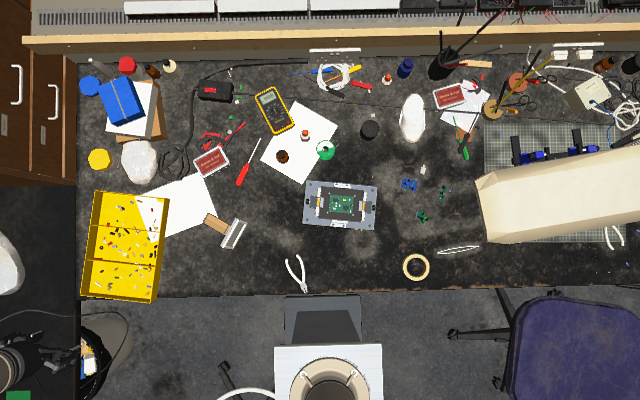

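View pics/side0.png

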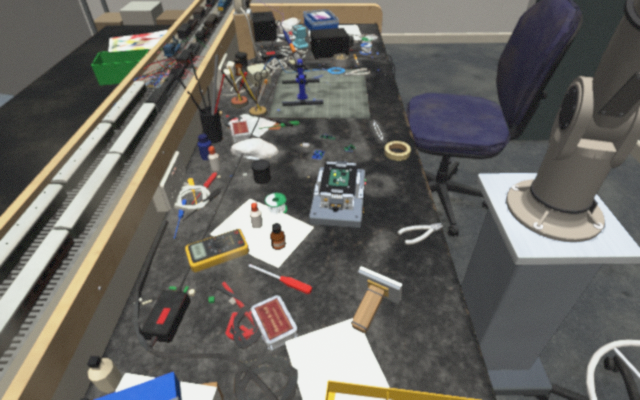

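```bash
python3 - <<'E'
from h import *
out=[]
for n,bs in [('top',[(192,200,72,54),(296,170,88,66)]),('side',[(340,255,80,60),(295,150,88,66+14)])]:
    c=cam(n)
    for i,(x,y,w,h) in enumerate(bs):
        out.append(cv2.resize(c['img'][y:y+h,x:x+w,::-1],(400,300),interpolation=cv2.INTER_CUBIC))
    for t in ['press_block','jig','carrier','press_handle']:
        for r in cut_out(n,t)[:2]:
            m=r['pixels'].astype(np.uint8)
            if m.sum()<20: continue
            cs,_=cv2.findContours(m,0,2); k=max(cs,key=cv2.contourArea)
            print(n,t,round(r['score'],2),m.sum(),np.round(r['pixel'],1),np.round(cv2.boxPoints(cv2.minAreaRect(k)),1).tolist())
cv2.imwrite('pics/c1.png',np.vstack([np.hstack(out[:2]),np.hstack(out[2:])]))
E
```

```text
top press_block 0.75 747 [228.  226.5] [[196.0, 234.0], [210.8000030517578, 204.39999389648438], [246.8000030517578, 222.39999389648438], [232.0, 252.0]]
top jig 0.59 1419 [337.3 219.2] [[301.0, 223.0], [303.3999938964844, 202.6999969482422], [376.29998779296875, 211.39999389648438], [373.79998779296875, 231.6999969482422]]
top carrier 0.84 1413 [337.5 202.5] [[316.70001220703125, 218.10000610351562], [320.20001220703125, 184.8000030517578], [364.5, 189.39999389648438], [361.0, 222.6999969482422]]
top press_handle 0.86 780 [228.2 229.4] [[196.0, 234.0], [211.0, 204.0], [247.39999389648438, 222.1999969482422], [232.39999389648438, 252.1999969482422]]
side press_block 0.92 1610 [373.8 294.4] [[349.3999938964844, 330.79998779296875], [359.70001220703125, 266.6000061035156], [404.70001220703125, 273.79998779296875], [394.3999938964844, 338.0]]
side jig 0.75 279 [297.3 284.3] [[274.29998779296875, 278.6000061035156], [278.29998779296875, 270.0], [313.20001220703125, 286.3999938964844], [309.1000061035156, 294.8999938964844]]
side jig 0.65 1419 [338.7 208.8] [[309.29998779296875, 222.89999389648438], [313.5, 165.3000030517578], [366.1000061035156, 169.1999969482422], [361.79998779296875, 226.8000030517578]]
side carrier 0.87 1098 [339.2 178.1] [[318.6000061035156, 193.3000030517578], [320.20001220703125, 161.39999389648438], [357.3999938964844, 163.3000030517578], [355.79998779296875, 195.10000610351562]]
side press_handle 0.78 1591 [373.3 293.7] [[349.3999938964844, 330.1000061035156], [359.6000061035156, 267.29998779296875], [403.8999938964844, 274.5], [393.6000061035156, 337.29998779296875]]
```

View pics/c1.png

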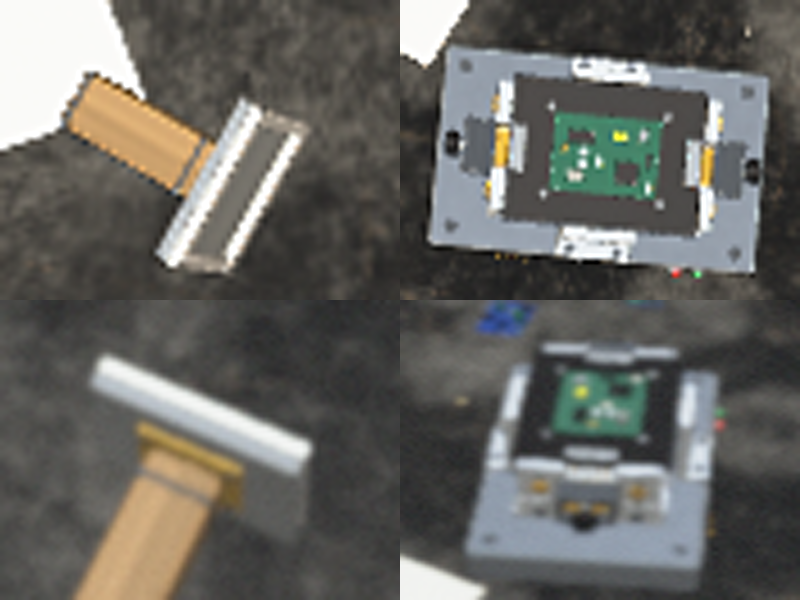

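```bash
cat > fit.py <<'E'
from h import *
from scipy.optimize import least_squares
def pose(p):
    x,y,z,yaw,tilt=p
    h=np.array([np.cos(yaw),np.sin(yaw),0]); v=np.array([-np.sin(yaw),np.cos(yaw),0]); u=np.array([0,0,1.])
    zb=np.cos(tilt)*h-np.sin(tilt)*u
    R=np.c_[np.cross(v,zb),v,zb]; return R,np.array([x,y,z])
def fit(obs,x0,free,wp=None):
    x0=np.array(x0,float)
    def f(s,full=False):
        p=x0.copy(); p[free]=s; R,t=pose(p)
        return np.concatenate([(proj(c,(R@np.array(P).T).T/1e3+t)-np.array(px)).ravel() for c,P,px in obs])
    s=least_squares(f,x0[free],loss='soft_l1'); p=x0.copy(); p[free]=s.x
    return p,f(s.x).reshape(-1,2)
E
python3 - <<'E'
from fit import *
T,S=cam('top'),cam('side')
to=(T,[(-35,-45,14),(-35,45,14),(35,-45,0),(35,45,0),(-13,-16,109),(-13,16,109)],[(236.1,218),(220.8,246.4),(246.5,222.5),(233.5,248.8),(208.6,213.1),(203.9,222.5)])
so=(S,[(-35,-45,0),(-35,-45,14),(-35,45,0),(-35,45,14)],[(360,266.4),(358.4,271.4),(402.4,283.6),(400.2,289.4)])
for fr in ([0,1,2,3,4],[0,1,3]):
    p,r=fit([to,so],[.5,.27,.03,1.05,.2269] if len(fr)==5 else [.5,.27,.0309,1.05,.2269],fr)
    R,t=pose(p); print(np.round(p,4),np.degrees(p[3:]),'handle',R@[0,0,.075]+t, 'c',R@[0,0,.109]+t); print(np.round(r,1).tolist())
jt=(T,[(65,106,30),(65,-106,30),(-65,-106,30),(-65,106,30)],[(306.3,179.9),(377.4,186.5),(374.1,229.8),(302.6,223.5)])
js=(S,[(65,106,30),(-65,106,30),(-65,-106,30)],[(310.4,216.1),(361,221.5),(365.4,170)])
for o in ([jt],[jt,js]):
    # jig: tilt=-90deg gives zb=up; xb = v x up = h
    p,r=fit(o,[.56,-.05,0,0,-np.pi/2],[0,1,2,3] if len(o)==2 else [0,1,3]); print(p,np.degrees(p[3]),pose(p)[0].round(2).tolist()); print(np.round(r,1).tolist())
E
```

```text
[0.4805 0.2539 0.0318 1.0504 0.1802] [60.18632218 10.32735041] handle [0.51717371 0.31793434 0.01839919] c [0.53380401 0.34695641 0.01230395]
[[0.2, 0.5], [0.1, 0.3], [1.9, 0.5], [0.4, 0.8], [-1.3, -0.1], [-1.9, 0.1], [0.7, -0.2], [-0.7, 0.2], [-0.6, 0.0], [-1.1, 0.1]]
[0.4801 0.2525 0.0309 1.0511 0.2269] [60.22326014 13.00041237] handle [0.51635135 0.3159332  0.01402814] c [0.5328037  0.34468767 0.00637957]
[[0.4, 0.4], [0.3, 0.2], [2.9, 0.9], [1.4, 1.2], [-0.1, 0.1], [-0.7, 0.3], [0.5, 0.2], [-0.9, 0.8], [-0.8, 0.4], [-1.3, 0.6]]
[ 0.56179427 -0.04822992  0.         -0.11594236 -1.57079633] -6.643007688638986 [[0.99, 0.12, 0.0], [-0.12, 0.99, -0.0], [-0.0, 0.0, 1.0]]
[[-0.2, -0.3], [0.5, -0.5], [0.3, 0.4], [-0.5, 0.3]]
[ 0.56011417 -0.04854278 -0.00370709 -0.11863081 -1.57079633] -6.797044985941577 [[0.99, 0.12, 0.0], [-0.12, 0.99, -0.0], [-0.0, 0.0, 1.0]]
[[-0.0, 0.4], [0.5, 0.3], [0.1, 1.0], [-0.4, 0.8], [-1.9, 1.3], [-0.2, -0.3], [-1.1, -0.5]]
```

```bash
cat >> h.py <<'E'
def go(pos,R,o=None,label=''):
    o=o or telemetry.get_obs(); Rc=Q(o['tool_rot']); 
    best=None
    for s in (1,-1):
        Rt=R@np.diag([s,s,1]); rv=Ro.from_matrix(Rc.T@Rt).as_rotvec(degrees=True)
        print(label,'rot',np.round(rv,1).tolist(),'xyz',np.round(Rc.T@(np.array(pos)-o['eef_pos']),4).tolist())
def tool(h_yaw,tilt):
    """tool z tilted by tilt(deg) from down towards direction h; y = v"""
    a=np.radians(tilt); h=np.array([np.cos(h_yaw),np.sin(h_yaw),0]); v=np.array([-np.sin(h_yaw),np.cos(h_yaw),0])
    z=np.sin(a)*h-np.cos(a)*np.array([0,0,1]); return np.c_[np.cross(v,z),v,z]
E
cat >x.py <<'E'
E
python3 - <<'E'
from fit import *
T,S=cam('top'),cam('side')
to=(T,[(-35,-45,14),(-35,45,14),(-13,-16,109),(-13,16,109)],[(236.1,218),(220.8,246.4),(208.6,213.1),(203.9,222.5)])
so=(S,[(-35,-45,0),(-35,-45,14),(-35,45,0),(-35,45,14)],[(360,266.4),(358.4,271.4),(402.4,283.6),(400.2,289.4)])
p,r=fit([to,so],[.5,.27,.0372,1.05,.2269],[0,1,3]); print(p,np.degrees(p[3]),np.abs(r).max())
R,t=pose(p); g=R@[0,0,.075]+t; print('handle',g)
Rt=tool(p[3],-20); 
g=g+[0,0,.006]; tcp=g+.019*Rt[:,2]; print('tcp',tcp,g)
go(tcp-.12*Rt[:,2],Rt,label='above')
print(telemetry.get_obs()['t'])
E
```

```text
[0.47955704 0.25436683 0.0372     1.03819398 0.2269    ] 59.48413361639818 1.8089690284821245
handle [0.51666418 0.31732238 0.02032814]
tcp [0.51336445 0.31172409 0.00847399] [0.51666418 0.31732238 0.02632814]
above rot [14.2, 16.5, -80.5] xyz [-0.3659, -0.1536, 0.1101]
above rot [17.2, -14.8, 97.5] xyz [-0.3659, -0.1536, 0.1101]
2.3
```

```bash
python3 -m crank '[{"delta_rot":[14.2,16.5,-80.5],"xyz":[-0.366,-0.154,0.110],"fingers":-1},{"delta_rot":[14.2,16.5,-80.5],"xyz":[-0.366,-0.154,0.110],"fingers":-1},{"delta_rot":[14.2,16.5,-80.5],"xyz":[-0.366,-0.154,0.110],"fingers":-1},{"delta_rot":[14.2,16.5,-80.5],"xyz":[-0.366,-0.154,0.110],"fingers":-1},{"delta_rot":[14.2,16.5,-80.5],"xyz":[-0.366,-0.154,0.110],"fingers":-1},{"delta_rot":[14.2,16.5,-80.5],"xyz":[-0.366,-0.154,0.110],"fingers":-1},{"delta_rot":[14.2,16.5,-80.5],"xyz":[-0.366,-0.154,0.110],"fingers":-1},{"delta_rot":[14.2,16.5,-80.5],"xyz":[-0.366,-0.154,0.110],"fingers":-1},{"delta_rot":[14.2,16.5,-80.5],"xyz":[-0.366,-0.154,0.110],"fingers":-1},{"delta_rot":[14.2,16.5,-80.5],"xyz":[-0.366,-0.154,0.110],"fingers":-1}]'
python3 - <<'E'
from h import *
T=np.array([.5134,.3117,.0085])
go(T,tool(1.0382,-20)); c=cam('side'); c2=cam('top'); print(telemetry.get_obs()['q'])
cv2.imwrite('pics/a.png',np.hstack([cv2.resize(c['img'][200:360,300:460,::-1],(400,400)),cv2.resize(c2['img'][150:310,150:310,::-1],(400,400))]))
E
```

```text
t: 3.3
eef_pos: [0.537, 0.3422, 0.12]
tool_rot: [-0.152, -0.488, 0.855, -0.087]
contact_force: [-0.1, 0.8, 1.0]
gripper_width: 1.0
grasp_force: 0.0
 rot [-0.0, -0.2, -0.1] xyz [-0.0026, 0.0049, 0.1179]
 rot [-0.3, 0.0, 179.9] xyz [-0.0026, 0.0049, 0.1179]
[-0.6195431   0.7093823  -0.16959766  1.47339556  0.20761734  1.3133407
  1.75371132]
```

View pics/a.png

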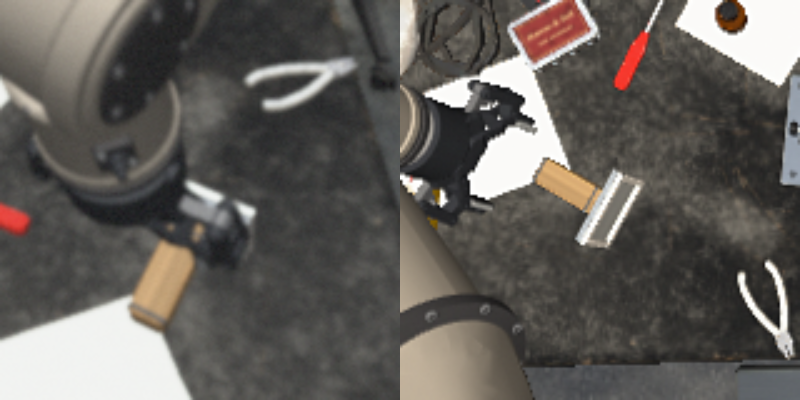

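Tool is aligned above the handle (fingers straddle its axis in both views). Descend and grip.

```bash
python3 -m crank '[{"delta_rot":[0,0,0],"xyz":[-0.0026,0.005,0.04],"fingers":-1},{"delta_rot":[0,0,0],"xyz":[-0.0026,0.005,0.08],"fingers":-1},{"delta_rot":[0,0,0],"xyz":[-0.0026,0.005,0.105],"fingers":-1},{"delta_rot":[0,0,0],"xyz":[-0.0026,0.005,0.118],"fingers":-1},{"delta_rot":[0,0,0],"xyz":[-0.0026,0.005,0.118],"fingers":-1},{"delta_rot":[0,0,0],"xyz":[-0.0026,0.005,0.118],"fingers":0.1},{"delta_rot":[0,0,0],"xyz":[-0.0026,0.005,0.118],"fingers":1},{"delta_rot":[0,0,0],"xyz":[-0.0026,0.005,0.118],"fingers":1},{"delta_rot":[0,0,0],"xyz":[-0.0026,0.005,0.118],"fingers":1},{"delta_rot":[0,0,0],"xyz":[-0.0026,0.005,0.118],"fingers":1}]' 70
```

```text
t: 4.4
eef_pos: [0.5123, 0.3173, 0.0111]
tool_rot: [-0.149, -0.488, 0.856, -0.086]
contact_force: [1.5, 0.9, 5.3]
gripper_width: 0.357
grasp_force: 67.9
```

```bash
python3 -m crank '[{"delta_rot":[0,0,0],"xyz":[0.015,0,-0.04],"fingers":1},{"delta_rot":[0,0,0],"xyz":[0.03,0,-0.08],"fingers":1},{"delta_rot":[0,0,0],"xyz":[0.051,0,-0.141],"fingers":1},{"delta_rot":[0,0,0],"xyz":[0.051,0,-0.141],"fingers":1},{"delta_rot":[0,-8,0],"xyz":[0.051,0,-0.141],"fingers":1},{"delta_rot":[0,-16,0],"xyz":[0.051,0,-0.141],"fingers":1},{"delta_rot":[0,-24,0],"xyz":[0.051,0,-0.141],"fingers":1},{"delta_rot":[0,-32,0],"xyz":[0.051,0,-0.141],"fingers":1},{"delta_rot":[0,-40,0],"xyz":[0.051,0,-0.141],"fingers":1},{"delta_rot":[0,-40,0],"xyz":[0.051,0,-0.141],"fingers":1}]'
python3 -c "
from h import *
o=telemetry.get_obs();print(o['q'],o['eef_pos'],Q(o['tool_rot'])[:,2]);go([.5123,.3173,.15],tool(1.0382,20))"
```

```text
t: 5.4
eef_pos: [0.5074, 0.31, 0.1557]
tool_rot: [0.148, -0.486, 0.857, 0.085]
contact_force: [-1.7, -2.1, -5.7]
gripper_width: 0.359
grasp_force: 72.7
[-0.26456808  0.33767047 -0.36287597  2.03599239 -0.06185031  0.47906733
  2.0629188 ] [0.50743008 0.31001189 0.15569563] [ 0.17012938  0.28946586 -0.94194772]
 rot [0.0, -0.4, -0.4] xyz [-0.0063, -0.0005, 0.0083]
 rot [-0.6, -0.0, 179.6] xyz [-0.0063, -0.0005, 0.0083]
```

```bash
python3 -c "
from h import *
go([.50,.27,.17],tool(np.radians(-8),22))"
```

```text
rot [24.0, -2.2, 62.7] xyz [0.0311, -0.0141, -0.0263]
 rot [2.5, 27.2, -114.6] xyz [0.0311, -0.0141, -0.0263]
```

```bash
python3 -m crank '[{"delta_rot":[3,-0.2,8],"xyz":[0.031,-0.014,-0.026],"fingers":1},{"delta_rot":[6,-0.5,16],"xyz":[0.031,-0.014,-0.026],"fingers":1},{"delta_rot":[9,-0.7,24],"xyz":[0.031,-0.014,-0.026],"fingers":1},{"delta_rot":[12,-1,32],"xyz":[0.031,-0.014,-0.026],"fingers":1},{"delta_rot":[15,-1.3,39],"xyz":[0.031,-0.014,-0.026],"fingers":1},{"delta_rot":[18,-1.6,47],"xyz":[0.031,-0.014,-0.026],"fingers":1},{"delta_rot":[21,-2,55],"xyz":[0.031,-0.014,-0.026],"fingers":1},{"delta_rot":[24,-2.2,62.7],"xyz":[0.031,-0.014,-0.026],"fingers":1},{"delta_rot":[24,-2.2,62.7],"xyz":[0.031,-0.014,-0.026],"fingers":1}]'
python3 -c "
from h import *
o=telemetry.get_obs();print(o['q']); go([.50,.27,.17],tool(np.radians(-8),22));print();go([.48,.25,.16],tool(np.radians(-75),40))"
```

```text
t: 6.3
eef_pos: [0.5026, 0.2782, 0.1729]
tool_rot: [0.193, 0.068, 0.979, -0.012]
contact_force: [-0.3, 0.3, -5.6]
gripper_width: 0.355
grasp_force: 72.7
[-0.99241611  0.26751806  0.23637652  2.10431529  0.45317019  0.57751659
  0.30356408]
 rot [0.2, 0.3, 0.1] xyz [0.0024, -0.0085, 0.0021]
 rot [-0.5, 0.3, -179.9] xyz [0.0024, -0.0085, 0.0021]

 rot [35.0, -15.7, 57.6] xyz [0.022, -0.0311, 0.0048]
 rot [18.0, 40.2, -115.5] xyz [0.022, -0.0311, 0.0048]
```

```bash
python3 -m crank '[{"delta_rot":[4,-2,6.5],"xyz":[0.022,-0.031,0.005],"fingers":1},{"delta_rot":[8,-4,13],"xyz":[0.022,-0.031,0.005],"fingers":1},{"delta_rot":[12,-5.5,20],"xyz":[0.022,-0.031,0.005],"fingers":1},{"delta_rot":[16,-7,26],"xyz":[0.022,-0.031,0.005],"fingers":1},{"delta_rot":[20,-9,33],"xyz":[0.022,-0.031,0.005],"fingers":1},{"delta_rot":[24,-11,40],"xyz":[0.022,-0.031,0.005],"fingers":1},{"delta_rot":[28,-12.5,46],"xyz":[0.022,-0.031,0.005],"fingers":1},{"delta_rot":[32,-14,52],"xyz":[0.022,-0.031,0.005],"fingers":1},{"delta_rot":[35,-15.7,57.6],"xyz":[0.022,-0.031,0.005],"fingers":1},{"delta_rot":[35,-15.7,57.6],"xyz":[0.022,-0.031,0.005],"fingers":1}]'
python3 -c "
from h import *
o=telemetry.get_obs();print(o['q']); go([.48,.25,.16],tool(np.radians(-75),40));print();go([.48,.25,.16],tool(np.radians(-75),75))"
```

```text
t: 7.3
eef_pos: [0.4814, 0.2511, 0.1593]
tool_rot: [0.273, 0.571, 0.746, -0.207]
contact_force: [-0.4, -0.1, -4.3]
gripper_width: 0.356
grasp_force: 72.8
[-1.27029205  0.60925144  0.48702534  1.83009414  0.34251143  1.16837701
 -0.74305684]
 rot [0.2, 0.0, 0.1] xyz [-0.001, -0.0017, -0.0001]
 rot [-0.1, 0.4, -179.9] xyz [-0.001, -0.0017, -0.0001]

 rot [0.2, -35.0, 0.0] xyz [-0.001, -0.0017, -0.0001]
 rot [54.1, 0.4, -171.7] xyz [-0.001, -0.0017, -0.0001]
```

```bash
python3 -m crank '[{"delta_rot":[0,-8,0],"xyz":[0,0,0],"fingers":1},{"delta_rot":[0,-16,0],"xyz":[0,0,0],"fingers":1},{"delta_rot":[0,-24,0],"xyz":[0,0,0],"fingers":1},{"delta_rot":[0,-30,0],"xyz":[0,0,0],"fingers":1},{"delta_rot":[0,-35,0],"xyz":[0,0,0],"fingers":1},{"delta_rot":[0,-35,0],"xyz":[0,0,0],"fingers":1}]'
python3 - <<'E'
from h import *
o=telemetry.get_obs();print(o['q']); go([.48,.25,.16],tool(np.radians(-75),75))
c=cam('side'); c2=cam('top')
cv2.imwrite('pics/b.png',np.hstack([cv2.resize(c['img'][100:360,240:500,::-1],(400,400)),cv2.resize(c2['img'][120:320,120:320,::-1],(400,400))]))
E
```

```text
t: 7.9
eef_pos: [0.4795, 0.2507, 0.1569]
tool_rot: [0.484, 0.479, 0.632, -0.37]
contact_force: [-0.9, -0.7, -5.5]
gripper_width: 0.359
grasp_force: 73.2
[-1.41670105  0.97367384  0.55837603  1.70610572  0.50949412  1.48072567
 -0.88511897]
 rot [0.4, 0.0, 0.4] xyz [-0.0032, 0.0003, -0.0]
 rot [-0.0, 0.7, -179.6] xyz [-0.0032, 0.0003, -0.0]
```

View pics/b.png

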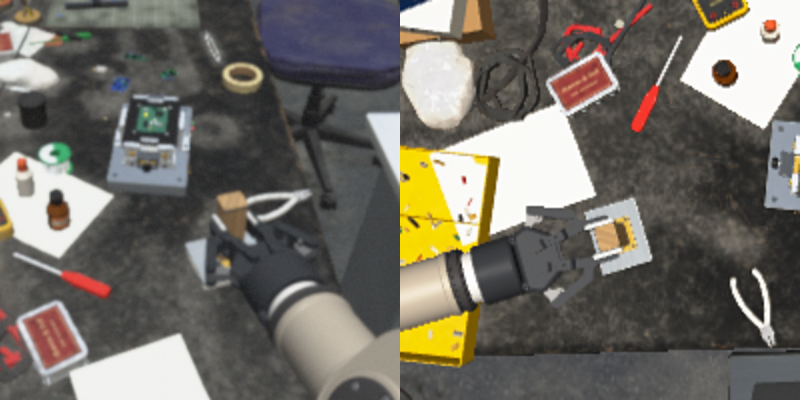

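```bash
python3 -c "
from h import *
go([.50,.19,.10],tool(np.radians(-75),82))"
```

```text
rot [0.3, -7.2, 0.1] xyz [0.0413, 0.0027, 0.0758]
 rot [11.3, 0.5, -179.6] xyz [0.0413, 0.0027, 0.0758]
```

```bash
python3 -m crank '[{"delta_rot":[0,-3,0],"xyz":[0.01,0.003,0.04],"fingers":1},{"delta_rot":[0,-7.2,0],"xyz":[0.02,0.003,0.076],"fingers":1},{"delta_rot":[0,-7.2,0],"xyz":[0.041,0.003,0.076],"fingers":1},{"delta_rot":[0,-7.2,0],"xyz":[0.041,0.003,0.076],"fingers":1},{"delta_rot":[0,-7.2,0],"xyz":[0.041,0.003,0.076],"fingers":1}]'
python3 -c "
from h import *
o=telemetry.get_obs();print(o['q']);go([.50,.19,.082],tool(np.radians(-75),82))"
```

```text
t: 8.5
eef_pos: [0.5011, 0.1899, 0.1019]
tool_rot: [0.521, 0.459, 0.6, -0.397]
contact_force: [-0.5, 0.3, -4.8]
gripper_width: 0.358
grasp_force: 73.3
[-1.36819674  1.12106549  0.5654481   1.74945741  0.55095795  1.39578999
 -0.96662038]
 rot [0.2, -0.1, -0.1] xyz [0.0198, -0.0011, 0.0025]
 rot [-0.1, -0.4, 179.9] xyz [0.0198, -0.0011, 0.0025]
```

```bash
python3 -m crank '[{"delta_rot":[0,0,0],"xyz":[0.010,0,0.001],"fingers":1},{"delta_rot":[0,0,0],"xyz":[0.018,0,0.002],"fingers":1},{"delta_rot":[0,0,0],"xyz":[0.018,0,0.002],"fingers":1}]'
python3 -m crank '[{"delta_rot":[0,0,0],"xyz":[0.002,0,0],"fingers":1},{"delta_rot":[0,0,0],"xyz":[0.004,0,0],"fingers":1},{"delta_rot":[0,0,0],"xyz":[0.004,0,0],"fingers":1}]'
```

```text
t: 8.8
eef_pos: [0.4999, 0.19, 0.0817]
tool_rot: [0.521, 0.458, 0.6, -0.398]
contact_force: [-0.1, -0.8, -5.3]
gripper_width: 0.358
grasp_force: 73.3
t: 9.1
eef_pos: [0.5, 0.1901, 0.0786]
tool_rot: [0.522, 0.458, 0.599, -0.399]
contact_force: [1.4, 0.6, -5.5]
gripper_width: 0.355
grasp_force: 73.3
```

```bash
python3 -m crank '[{"delta_rot":[0,0,0],"xyz":[0.002,0,0],"fingers":1},{"delta_rot":[0,0,0],"xyz":[0.004,0,0],"fingers":1},{"delta_rot":[0,0,0],"xyz":[0.004,0,0],"fingers":1}]'
python3 - <<'E'
from h import *
c=cam('side'); c2=cam('top')
cv2.imwrite('pics/d.png',np.hstack([cv2.resize(c['img'][180:300,320:440,::-1],(400,400),interpolation=2),cv2.resize(c2['img'][180:280,200:300,::-1],(400,400),interpolation=2)]))
E
```

```text
t: 9.4
eef_pos: [0.4998, 0.1906, 0.0744]
tool_rot: [0.522, 0.458, 0.599, -0.399]
contact_force: [-0.7, -0.1, -5.4]
gripper_width: 0.358
grasp_force: 73.3
```

View pics/d.png

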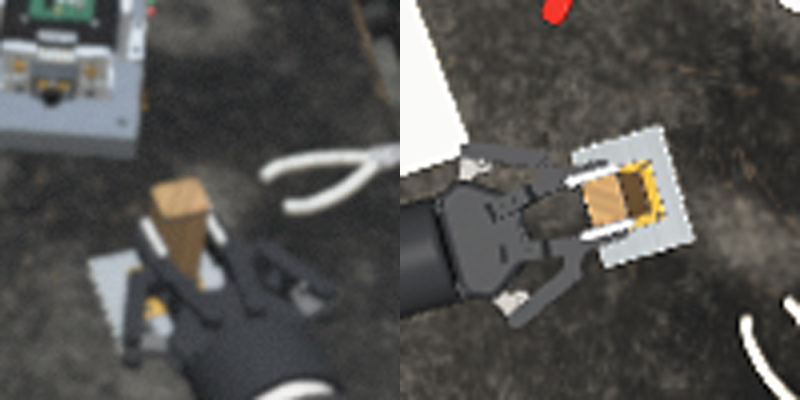

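The block hangs nearly upright (handle end displaced from the foot's middle only by perspective), still not touching. Continue down.

```bash
python3 -m crank '[{"delta_rot":[0,0,0],"xyz":[0.002,0,0],"fingers":1},{"delta_rot":[0,0,0],"xyz":[0.004,0,0],"fingers":1},{"delta_rot":[0,0,0],"xyz":[0.004,0,0],"fingers":1}]'; python3 -m crank '[{"delta_rot":[0,0,0],"xyz":[0.002,0,0],"fingers":1},{"delta_rot":[0,0,0],"xyz":[0.004,0,0],"fingers":1},{"delta_rot":[0,0,0],"xyz":[0.004,0,0],"fingers":1}]'
```

```text
t: 9.8
eef_pos: [0.5001, 0.1906, 0.073]
tool_rot: [0.523, 0.458, 0.597, -0.4]
contact_force: [-1.0, 1.3, 4.6]
gripper_width: 0.361
grasp_force: 73.7
t: 10.1
eef_pos: [0.5004, 0.1898, 0.0727]
tool_rot: [0.525, 0.458, 0.594, -0.401]
contact_force: [-2.8, 1.9, 19.1]
gripper_width: 0.357
grasp_force: 73.9
```

```bash
python3 -m crank '[{"delta_rot":[0,0,0],"xyz":[-0.004,0,0],"fingers":1},{"delta_rot":[0,0,0],"xyz":[-0.004,0,0],"fingers":0.1},{"delta_rot":[0,0,0],"xyz":[-0.004,0,0],"fingers":0},{"delta_rot":[0,0,0],"xyz":[-0.004,0,0],"fingers":-1},{"delta_rot":[0,0,0],"xyz":[-0.004,0,0],"fingers":-1},{"delta_rot":[0,0,0],"xyz":[-0.004,0,0],"fingers":-1}]' 
python3 -c "
from h import *
o=telemetry.get_obs();p=o['eef_pos'];z=Q(o['tool_rot'])[:,2];print(z);go(p-.14*z+[0,0,.0],Q(o['tool_rot']))"
```

```text
t: 10.7
eef_pos: [0.4998, 0.191, 0.0707]
tool_rot: [0.522, 0.458, 0.599, -0.399]
contact_force: [-0.4, 1.2, -0.4]
gripper_width: 0.975
grasp_force: 0.0
[ 0.25926705 -0.95601124 -0.13719733]
 rot [0.0, 0.0, 0.0] xyz [-0.0, -0.0, -0.14]
 rot [0.0, 0.0, 180.0] xyz [-0.0, -0.0, -0.14]
```

```bash
python3 -m crank '[{"delta_rot":[0,0,0],"xyz":[0,0,-0.03],"fingers":-1},{"delta_rot":[0,0,0],"xyz":[0,0,-0.07],"fingers":-1},{"delta_rot":[0,0,0],"xyz":[-0.005,0,-0.11],"fingers":-1},{"delta_rot":[0,0,0],"xyz":[-0.05,0,-0.12],"fingers":-1},{"delta_rot":[0,8,0],"xyz":[-0.1,0,-0.12],"fingers":-1},{"delta_rot":[0,16,0],"xyz":[-0.15,0,-0.12],"fingers":-1},{"delta_rot":[0,24,0],"xyz":[-0.19,0,-0.12],"fingers":-1},{"delta_rot":[0,32,0],"xyz":[-0.2,0,-0.12],"fingers":-1},{"delta_rot":[0,40,0],"xyz":[-0.2,0,-0.12],"fingers":-1},{"delta_rot":[0,40,0],"xyz":[-0.2,0,-0.12],"fingers":-1}]' 
python3 - <<'E'
from h import *
c=cam('side'); c2=cam('top')
for n in('side','top'):
  for r in cut_out(n,'press_block')[:2]:
    k=max(cv2.findContours(r['pixels'].astype(np.uint8),0,2)[0],key=cv2.contourArea); print(n,r['score'],r['pixel'],cv2.boxPoints(cv2.minAreaRect(k)).tolist())
cv2.imwrite('pics/e.png',np.hstack([cv2.resize(c['img'][180:300,320:440,::-1],(400,400),interpolation=2),cv2.resize(c2['img'][180:280,200:300,::-1],(400,400),interpolation=2)]))
print(telemetry.get_obs()['q'])
E
```

```text
t: 11.7
eef_pos: [0.478, 0.2758, 0.2895]
tool_rot: [0.284, 0.571, 0.739, -0.215]
contact_force: [-1.1, -1.7, 0.8]
gripper_width: 1.002
grasp_force: 0.0
side 0.97 [370.5, 264.0] [[340.0039978027344, 246.24087524414062], [377.6208801269531, 231.42210388183594], [395.5707702636719, 276.9872741699219], [357.9538879394531, 291.8060302734375]]
side 0.66 [277.3, 204.6] [[264.12310791015625, 193.984619140625], [284.18463134765625, 191.4769287109375], [286.75384521484375, 212.03076171875], [266.69232177734375, 214.5384521484375]]
top 0.58 [255.5, 227.9] [[241.1468048095703, 217.15597534179688], [264.72479248046875, 210.08258056640625], [273.697265625, 239.9908447265625], [250.1192626953125, 247.06423950195312]]
[-1.35373071  0.50510317  0.54558349  1.69225456  0.363437    1.43628838
 -0.67180954]
```

View pics/e.png

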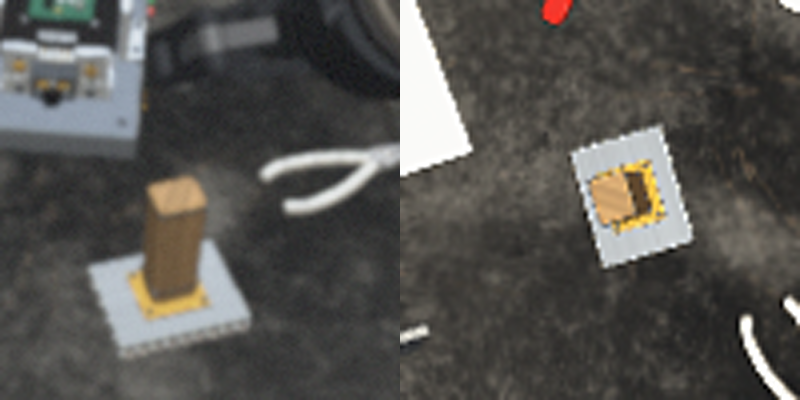

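The block stands on its foot, handle up, at top crop foot corners (570,153),(662,127),(693,241),(606,268). Fit its pose.

```bash
python3 - <<'E'
from fit import *
T,S=cam('top'),cam('side')
P=[(-35,45,14),(35,45,14),(35,-45,14),(-35,-45,14),(0,0,109)]
to=(T,P,[(242.5,218.2),(265.5,211.75),(273.2,240.2),(251.5,247),(252.3,229.3)])
so=(S,P,[(356.6,283.5),(346.4,260.1),(383.9,252.6),(395,275.4),(372.8,238.8)])
for o in ([to],[to,so]):
    p,r=fit(o,[.5,.19,.0,-1.31,-np.pi/2],[0,1,2,3] if len(o)>1 else [0,1,3]); print(p,np.degrees(p[3]),r.round(1).tolist())
o=telemetry.get_obs(); a=p[3]
# from above; tool y along block y (32mm) : tool(h=x_b dir)
for h in (a,a+np.pi/2): go([p[0],p[1],.20],tool(h,0),o)
E
```

```text
[ 0.49732504  0.19547426  0.         -1.30869128 -1.57079633] -74.98248721669852 [[-0.1, -0.3], [-0.4, -0.6], [0.4, 0.2], [-0.7, 0.2], [0.7, 0.3]]
[ 0.49611806  0.19605305 -0.00374378 -1.31663489 -1.57079633] -75.43762248594656 [[-0.0, 0.0], [-0.3, -0.1], [0.3, 0.7], [-0.8, 0.5], [0.8, 0.7], [-0.8, 1.0], [-0.2, -0.1], [-0.6, -0.5], [-0.1, 0.2], [0.2, -0.3]]
 rot [0.1, 42.4, 0.8] xyz [-0.008, -0.0013, 0.1202]
 rot [-64.8, 0.2, -167.1] xyz [-0.008, -0.0013, 0.1202]
 rot [-33.0, 33.2, -84.7] xyz [-0.008, -0.0013, 0.1202]
 rot [33.3, 33.1, 86.3] xyz [-0.008, -0.0013, 0.1202]
```

```bash
python3 -m crank '[{"delta_rot":[0,8,0],"xyz":[0,0,0.02],"fingers":-1},{"delta_rot":[0,16,0],"xyz":[-0.003,-0.001,0.04],"fingers":-1},{"delta_rot":[0,24,0.3],"xyz":[-0.005,-0.001,0.06],"fingers":-1},{"delta_rot":[0,32,0.6],"xyz":[-0.006,-0.001,0.09],"fingers":-1},{"delta_rot":[0,40,0.8],"xyz":[-0.008,-0.001,0.12],"fingers":-1},{"delta_rot":[0,42.4,0.8],"xyz":[-0.008,-0.001,0.12],"fingers":-1},{"delta_rot":[0,42.4,0.8],"xyz":[-0.008,-0.001,0.12],"fingers":-1},{"delta_rot":[0,42.4,0.8],"xyz":[-0.008,-0.001,0.12],"fingers":-1}]'
python3 -c "
from h import *
go([.4968,.1957,.059],tool(np.radians(-75.2),0))"
```

```text
t: 12.8
eef_pos: [0.4971, 0.1967, 0.2008]
tool_rot: [-0.0, 0.612, 0.791, 0.002]
contact_force: [-0.2, 0.3, -0.0]
gripper_width: 1.0
grasp_force: 0.0
 rot [0.2, -0.2, -0.2] xyz [-0.0014, -0.001, 0.1418]
 rot [-0.3, -0.3, 179.7] xyz [-0.0014, -0.001, 0.1418]
```

```bash
python3 -m crank '[{"delta_rot":[0,0,0],"xyz":[-0.001,-0.001,0.045],"fingers":-1},{"delta_rot":[0,0,0],"xyz":[-0.001,-0.001,0.09],"fingers":-1},{"delta_rot":[0,0,0],"xyz":[-0.001,-0.001,0.125],"fingers":-1},{"delta_rot":[0,0,0],"xyz":[-0.001,-0.001,0.142],"fingers":-1},{"delta_rot":[0,0,0],"xyz":[-0.001,-0.001,0.142],"fingers":-1},{"delta_rot":[0,0,0],"xyz":[-0.001,-0.001,0.142],"fingers":0.1},{"delta_rot":[0,0,0],"xyz":[-0.001,-0.001,0.142],"fingers":0.3},{"delta_rot":[0,0,0],"xyz":[-0.001,-0.001,0.142],"fingers":1},{"delta_rot":[0,0,0],"xyz":[-0.001,-0.001,0.142],"fingers":1},{"delta_rot":[0,0,0],"xyz":[-0.001,-0.001,0.142],"fingers":1}]' 100
python3 -m crank '[{"delta_rot":[0,0,0],"xyz":[0,0,0],"fingers":1},{"delta_rot":[0,0,0],"xyz":[0,0,-0.03],"fingers":1},{"delta_rot":[0,0,0],"xyz":[0,0,-0.08],"fingers":1},{"delta_rot":[0,0,0],"xyz":[0,0,-0.13],"fingers":1},{"delta_rot":[0,0,0],"xyz":[0,0,-0.13],"fingers":1}]'
python3 -c "
from h import *
go([.5618,-.0482,.19],tool(np.radians(-6.65),0))"
```

```text
t: 13.8
eef_pos: [0.4983, 0.1959, 0.061]
tool_rot: [-0.0, 0.613, 0.79, 0.005]
contact_force: [0.4, -0.4, 5.9]
gripper_width: 0.364
grasp_force: 98.2
t: 14.3
eef_pos: [0.5006, 0.1955, 0.1959]
tool_rot: [0.002, 0.613, 0.79, 0.009]
contact_force: [2.3, 0.9, -5.2]
gripper_width: 0.362
grasp_force: 101.6
 rot [1.1, 0.1, -69.0] xyz [-0.2513, -0.0013, 0.0037]
 rot [0.1, -1.3, 111.0] xyz [-0.2513, -0.0013, 0.0037]
```

```bash
python3 -m crank '[{"delta_rot":[0.1,0,-8],"xyz":[-0.03,0,0],"fingers":1},{"delta_rot":[0.3,0,-16],"xyz":[-0.07,0,0],"fingers":1},{"delta_rot":[0.4,0,-24],"xyz":[-0.11,0,0],"fingers":1},{"delta_rot":[0.5,0,-32],"xyz":[-0.15,0,0],"fingers":1},{"delta_rot":[0.6,0,-40],"xyz":[-0.19,0,0],"fingers":1},{"delta_rot":[0.8,0,-48],"xyz":[-0.22,-0.001,0],"fingers":1},{"delta_rot":[0.9,0,-56],"xyz":[-0.25,-0.001,0.002],"fingers":1},{"delta_rot":[1,0.1,-64],"xyz":[-0.251,-0.001,0.003],"fingers":1},{"delta_rot":[1.1,0.1,-69],"xyz":[-0.251,-0.001,0.003],"fingers":1},{"delta_rot":[1.1,0.1,-69],"xyz":[-0.251,-0.001,0.003],"fingers":1}]'
python3 - <<'E'
from h import *
print(telemetry.get_obs()['q'])
go([.5618,-.0482,.19],tool(np.radians(-6.65),0))
c=cam('side'); c2=cam('top')
cv2.imwrite('pics/f.png',np.hstack([cv2.resize(c['img'][120:240,280:400,::-1],(400,400),interpolation=2),cv2.resize(c2['img'][150:260,285:395,::-1],(400,400),interpolation=2)]))
E
```

```text
t: 15.3
eef_pos: [0.5571, -0.0492, 0.1839]
tool_rot: [-0.006, 0.057, 0.998, -0.003]
contact_force: [-0.1, 1.1, -4.4]
gripper_width: 0.365
grasp_force: 101.4
[-0.27007716  0.35280359  0.30460294  1.89220533 -0.12248612  0.92694835
  1.54801458]
 rot [-0.4, -0.6, 0.1] xyz [-0.0045, 0.0015, -0.0061]
 rot [1.0, -0.6, -179.9] xyz [-0.0045, 0.0015, -0.0061]
```

View pics/f.png

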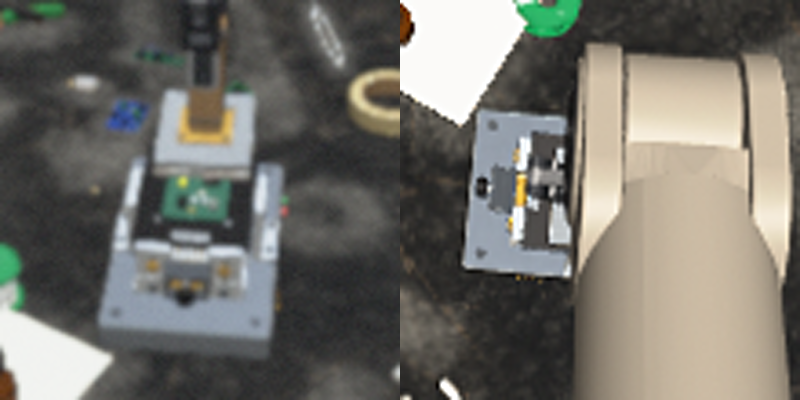

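The block hangs upright over the jig, roughly centred in x (side crop: foot top corners (155,165),(250,168),(165,93),(255,95); the top camera is blocked by the arm). Measure its offset relative to the jig in the side view.

```bash
python3 - <<'E'
from fit import *
S=cam('side')
p,r=fit([(S,[(35,45,14),(-35,45,14),(35,-45,14),(-35,-45,14)],[(326.5,169.5),(355,170.4),(329.5,147.9),(356.5,148.5)])],[.56,-.05,.123,-.11,-np.pi/2],[0,1,3]);print('block',p,r.round(1).tolist())
p2,r=fit([(S,[(65,106,30),(-65,106,30),(-65,-106,30)],[(310.2,216.4),(361,221.3),(365.4,169.8)])],[.56,-.05,0,-.11,-np.pi/2],[0,1,3]);print('jig',p2,r.round(1).tolist())
o=telemetry.get_obs();print(o['eef_pos'])
# predicted pixels of key points if block at tool xy / carrier corners
print(proj(S,[[.5571,-.0492,.232]]), 'cheek')
R,t=pose([.5618,-.0482,0,-.116,-np.pi/2])
for n,P in [('cheek+ in near',(46,23,80)),('cheek- near',(-46,23,80)),('carr near',(45,60,77)),('carr near-',(-45,60,77))]: print(n,proj(S,R@np.array(P)/1e3+t))
E
```

```text
block [ 0.55286755 -0.04454461  0.123      -0.09156842 -1.57079633] [[-0.2, -0.5], [0.4, -0.1], [-0.2, 0.1], [-0.0, 0.6]]
jig [ 0.55762068 -0.04553103  0.         -0.12938168 -1.57079633] [[-1.2, 0.5], [0.5, -0.2], [0.3, -0.5]]
[ 0.55774395 -0.04864422  0.18465374]
[[340.71800229 124.30181691]] cheek
cheek+ in near [[319.23583563 180.37760822]]
cheek- near [[355.2821707 182.6584582]]
carr near [[317.81366548 190.58332777]]
carr near- [[354.00063284 192.95322362]]
```

```bash
python3 -m crank '[{"delta_rot":[-0.3,-0.6,0],"xyz":[-0.004,0.001,0.01],"fingers":1},{"delta_rot":[-0.3,-0.6,0],"xyz":[-0.004,0.001,0.03],"fingers":1},{"delta_rot":[-0.3,-0.6,0],"xyz":[-0.004,0.001,0.036],"fingers":1},{"delta_rot":[-0.3,-0.6,0],"xyz":[-0.004,0.001,0.036],"fingers":1},{"delta_rot":[-0.3,-0.6,0],"xyz":[-0.004,0.001,0.036],"fingers":1},{"delta_rot":[-0.3,-0.6,0],"xyz":[-0.004,0.001,0.036],"fingers":1}]'
python3 -c "
from h import *
go([.5618,-.0482,.138],tool(np.radians(-6.65),0))"
```

```text
t: 16.05
eef_pos: [0.5628, -0.0485, 0.1501]
tool_rot: [0.002, 0.057, 0.998, -0.001]
contact_force: [0.8, -0.6, -5.4]
gripper_width: 0.366
grasp_force: 101.2
 rot [-0.1, 0.2, 0.1] xyz [0.0011, 0.0002, 0.0121]
 rot [-0.3, -0.1, -179.9] xyz [0.0011, 0.0002, 0.0121]
```

```bash
python3 -m crank '[{"delta_rot":[0,0,0],"xyz":[0.001,0,0.005],"fingers":1},{"delta_rot":[0,0,0],"xyz":[0.001,0,0.010],"fingers":1},{"delta_rot":[0,0,0],"xyz":[0.001,0,0.014],"fingers":1},{"delta_rot":[0,0,0],"xyz":[0.001,0,0.018],"fingers":1},{"delta_rot":[0,0,0],"xyz":[0.001,0,0.018],"fingers":1}]'
python3 -m crank '[{"delta_rot":[0,0,0],"xyz":[0,0,0.004],"fingers":1},{"delta_rot":[0,0,0],"xyz":[0,0,0.008],"fingers":1},{"delta_rot":[0,0,0],"xyz":[0,0,0.011],"fingers":1},{"delta_rot":[0,0,0],"xyz":[0,0,0.011],"fingers":1}]'
```

```text
t: 16.55
eef_pos: [0.5611, -0.0484, 0.1308]
tool_rot: [0.001, 0.057, 0.998, -0.001]
contact_force: [-0.4, 0.5, -2.1]
gripper_width: 0.362
grasp_force: 101.7
t: 16.95
eef_pos: [0.5613, -0.0485, 0.1202]
tool_rot: [0.001, 0.057, 0.998, -0.001]
contact_force: [-1.8, 0.8, 0.2]
gripper_width: 0.36
grasp_force: 102.2
```

```bash
for i in 1 2; do python3 -m crank '[{"delta_rot":[0,0,0],"xyz":[0,0,0.0015],"fingers":1},{"delta_rot":[0,0,0],"xyz":[0,0,0.003],"fingers":1},{"delta_rot":[0,0,0],"xyz":[0,0,0.003],"fingers":1}]'; done
```

```text
t: 17.25
eef_pos: [0.5613, -0.0484, 0.1171]
tool_rot: [0.001, 0.057, 0.998, -0.001]
contact_force: [-0.7, 0.7, -0.5]
gripper_width: 0.358
grasp_force: 102.1
t: 17.55
eef_pos: [0.5613, -0.0485, 0.1141]
tool_rot: [0.001, 0.057, 0.998, -0.001]
contact_force: [-0.5, 0.8, -0.9]
gripper_width: 0.361
grasp_force: 102.1
```

```bash
python3 -m crank '[{"delta_rot":[0,0,0],"xyz":[0,0,0.001],"fingers":1},{"delta_rot":[0,0,0],"xyz":[0,0,0.002],"fingers":1},{"delta_rot":[0,0,0],"xyz":[0,0,0.002],"fingers":1}]'
```

```text
t: 17.85
eef_pos: [0.5614, -0.0485, 0.1123]
tool_rot: [0.001, 0.057, 0.998, -0.001]
contact_force: [-0.7, 0.2, 1.1]
gripper_width: 0.365
grasp_force: 102.1
```

```bash
python3 -m crank '[{"delta_rot":[0,0,0],"xyz":[0,0,0.001],"fingers":1},{"delta_rot":[0,0,0],"xyz":[0,0,0.002],"fingers":1},{"delta_rot":[0,0,0],"xyz":[0,0,0.002],"fingers":1}]'
```

```text
t: 18.15
eef_pos: [0.5613, -0.0485, 0.1102]
tool_rot: [0.001, 0.057, 0.998, -0.001]
contact_force: [0.1, -0.2, 1.5]
gripper_width: 0.363
grasp_force: 102.1
```

```bash
python3 -m crank '[{"delta_rot":[0,0,0],"xyz":[0,0,0.001],"fingers":1},{"delta_rot":[0,0,0],"xyz":[0,0,0.002],"fingers":1},{"delta_rot":[0,0,0],"xyz":[0,0,0.002],"fingers":1}]'
```

```text
t: 18.45
eef_pos: [0.5613, -0.0485, 0.1082]
tool_rot: [0.001, 0.057, 0.998, -0.001]
contact_force: [-0.9, 0.6, 1.4]
gripper_width: 0.366
grasp_force: 102.4
```

```bash
python3 -m crank '[{"delta_rot":[0,0,0],"xyz":[0,0,0.001],"fingers":1},{"delta_rot":[0,0,0],"xyz":[0,0,0.002],"fingers":1},{"delta_rot":[0,0,0],"xyz":[0,0,0.002],"fingers":1}]'
```

```text
t: 18.75
eef_pos: [0.5617, -0.0485, 0.1076]
tool_rot: [0.001, 0.057, 0.998, -0.001]
contact_force: [-3.3, 1.3, 13.3]
gripper_width: 0.36
grasp_force: 104.0
```

```bash
python3 -m crank '[{"delta_rot":[0,0,0],"xyz":[0,0,0.001],"fingers":1},{"delta_rot":[0,0,0],"xyz":[0,0,0.002],"fingers":1},{"delta_rot":[0,0,0],"xyz":[0,0,0.002],"fingers":1}]'
```

```text
t: 19.05
eef_pos: [0.562, -0.0486, 0.1075]
tool_rot: [0.002, 0.057, 0.998, -0.0]
contact_force: [-8.4, 1.9, 30.6]
gripper_width: 0.362
grasp_force: 106.2
```

```bash
python3 -m crank '[{"delta_rot":[0,0,0],"xyz":[0,0,-0.0012],"fingers":1},{"delta_rot":[0,0,0],"xyz":[0,0,-0.0012],"fingers":1},{"delta_rot":[0,0,0],"xyz":[0,0,-0.0012],"fingers":1},{"delta_rot":[0,0,0],"xyz":[0,0,-0.0012],"fingers":1},{"delta_rot":[0,0,0],"xyz":[0,0,-0.0012],"fingers":1}]'
python3 -m crank '[{"delta_rot":[0,0,0],"xyz":[0,0,-0.004],"fingers":1},{"delta_rot":[0,0,0],"xyz":[0,0,-0.010],"fingers":1},{"delta_rot":[0,0,0],"xyz":[0,0,-0.025],"fingers":1},{"delta_rot":[0,0,0],"xyz":[0,0,-0.05],"fingers":1},{"delta_rot":[0,0,0],"xyz":[0,0,-0.10],"fingers":1},{"delta_rot":[0,0,0],"xyz":[0,0,-0.10],"fingers":1},{"delta_rot":[0,0,0],"xyz":[0,0,-0.10],"fingers":1}]'
python3 - <<'E'
from h import *
go([.53,.15,.2],tool(np.radians(-6.65),0))
c=cam('side')
cv2.imwrite('pics/g.png',cv2.resize(c['img'][120:240,280:400,::-1],(600,600),interpolation=2))
E
```

```text
t: 19.55
eef_pos: [0.5619, -0.0486, 0.1076]
tool_rot: [0.002, 0.057, 0.998, -0.001]
contact_force: [-4.3, 1.0, 19.6]
gripper_width: 0.358
grasp_force: 104.2
t: 20.25
eef_pos: [0.5611, -0.0484, 0.2058]
tool_rot: [0.002, 0.057, 0.998, -0.001]
contact_force: [-0.8, 0.3, -5.7]
gripper_width: 0.363
grasp_force: 101.8
 rot [-0.1, 0.2, 0.1] xyz [0.0536, 0.1936, 0.0053]
 rot [-0.3, -0.1, -179.9] xyz [0.0536, 0.1936, 0.0053]
```

View pics/g.png

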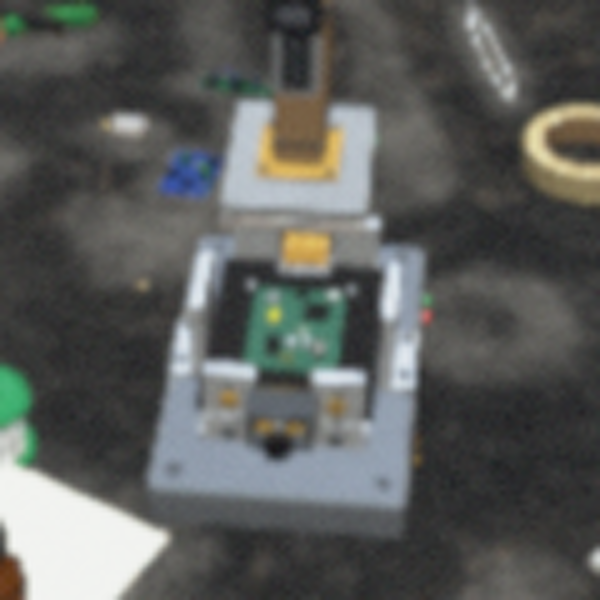

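Carrier is down and level at crop (295,320), the far brass bolt is out over it. Now set the block down beside the jig at y≈0.15.

```bash
python3 -m crank '[{"delta_rot":[-0.1,0.2,0],"xyz":[0.01,0.045,0],"fingers":1},{"delta_rot":[-0.1,0.2,0],"xyz":[0.02,0.09,0],"fingers":1},{"delta_rot":[-0.1,0.2,0],"xyz":[0.035,0.135,0],"fingers":1},{"delta_rot":[-0.1,0.2,0],"xyz":[0.0536,0.18,0],"fingers":1},{"delta_rot":[-0.1,0.2,0],"xyz":[0.0536,0.194,0.005],"fingers":1},{"delta_rot":[-0.1,0.2,0],"xyz":[0.0536,0.194,0.05],"fingers":1},{"delta_rot":[-0.1,0.2,0],"xyz":[0.0536,0.194,0.095],"fingers":1},{"delta_rot":[-0.1,0.2,0],"xyz":[0.0536,0.194,0.125],"fingers":1},{"delta_rot":[-0.1,0.2,0],"xyz":[0.0536,0.194,0.13],"fingers":1},{"delta_rot":[-0.1,0.2,0],"xyz":[0.0536,0.194,0.13],"fingers":1}]'
python3 -m crank '[{"delta_rot":[0,0,0],"xyz":[0,0,0],"fingers":1},{"delta_rot":[0,0,0],"xyz":[0,0,0],"fingers":1}]'
```

```text
t: 21.3
eef_pos: [0.5288, 0.1495, 0.0734]
tool_rot: [-0.003, 0.057, 0.998, -0.001]
contact_force: [1.0, 0.5, -3.5]
gripper_width: 0.361
grasp_force: 101.6
t: 21.5
eef_pos: [0.5315, 0.1506, 0.0767]
tool_rot: [0.001, 0.057, 0.998, 0.001]
contact_force: [0.6, -0.2, -5.1]
gripper_width: 0.36
grasp_force: 101.7
```

```bash
python3 -m crank '[{"delta_rot":[0,0,0],"xyz":[0,0,0.006],"fingers":1},{"delta_rot":[0,0,0],"xyz":[0,0,0.011],"fingers":1},{"delta_rot":[0,0,0],"xyz":[0,0,0.013],"fingers":1},{"delta_rot":[0,0,0],"xyz":[0,0,0.013],"fingers":1}]'
```

```text
t: 21.9
eef_pos: [0.5298, 0.1502, 0.0616]
tool_rot: [-0.001, 0.057, 0.998, -0.0]
contact_force: [-0.4, 0.2, -4.7]
gripper_width: 0.365
grasp_force: 102.0
```

```bash
python3 -m crank '[{"delta_rot":[0,0,0],"xyz":[0,0,0.001],"fingers":1},{"delta_rot":[0,0,0],"xyz":[0,0,0.002],"fingers":1},{"delta_rot":[0,0,0],"xyz":[0,0,0.002],"fingers":1}]'
```

```text
t: 22.2
eef_pos: [0.5306, 0.1503, 0.0608]
tool_rot: [-0.0, 0.057, 0.998, 0.0]
contact_force: [-1.6, -1.2, 3.2]
gripper_width: 0.361
grasp_force: 103.1
```

Contact. Release and withdraw straight up, then clear the view.

```bash
python3 -m crank '[{"delta_rot":[0,0,0],"xyz":[0,0,0],"fingers":0.2},{"delta_rot":[0,0,0],"xyz":[0,0,0],"fingers":-0.2},{"delta_rot":[0,0,0],"xyz":[0,0,0],"fingers":-1},{"delta_rot":[0,0,0],"xyz":[0,0,0],"fingers":-1},{"delta_rot":[0,0,0],"xyz":[0,0,0],"fingers":-1},{"delta_rot":[0,0,0],"xyz":[0,0,-0.04],"fingers":-1},{"delta_rot":[0,0,0],"xyz":[0,0,-0.09],"fingers":-1},{"delta_rot":[0,0,0],"xyz":[0,0,-0.14],"fingers":-1},{"delta_rot":[0,0,0],"xyz":[0,0,-0.18],"fingers":-1},{"delta_rot":[0,0,0],"xyz":[0,0,-0.18],"fingers":-1}]'
python3 -m crank '[{"delta_rot":[0,0,0],"xyz":[0,0.05,0],"fingers":-1},{"delta_rot":[0,0,0],"xyz":[0,0.1,0],"fingers":-1},{"delta_rot":[0,0,0],"xyz":[0,0.15,0],"fingers":-1},{"delta_rot":[0,0,0],"xyz":[0,0.2,0],"fingers":-1},{"delta_rot":[0,0,0],"xyz":[0,0.25,0],"fingers":-1},{"delta_rot":[0,0,0],"xyz":[0,0.3,0],"fingers":-1},{"delta_rot":[0,0,0],"xyz":[0,0.3,0],"fingers":-1},{"delta_rot":[0,0,0],"xyz":[0,0.3,0],"fingers":-1}]'
python3 - <<'E'
from h import *
c=cam('side'); c2=cam('top')
cv2.imwrite('pics/i.png',np.hstack([cv2.resize(c['img'][140:280,280:420,::-1],(400,400),interpolation=2),cv2.resize(c2['img'][150:260,255:390,::-1],(400,326),interpolation=2)[:400] if 0 else cv2.resize(c2['img'][140:275,250:385,::-1],(400,400),interpolation=2)]))
E
```

```text
t: 23.2
eef_pos: [0.5339, 0.1512, 0.2462]
tool_rot: [0.004, 0.057, 0.998, 0.003]
contact_force: [0.0, 0.2, -1.0]
gripper_width: 0.999
grasp_force: 0.0
t: 24.0
eef_pos: [0.5636, 0.4497, 0.2381]
tool_rot: [-0.002, 0.056, 0.998, -0.001]
contact_force: [0.3, -0.6, 0.7]
gripper_width: 1.0
grasp_force: 0.0
```

View pics/i.png

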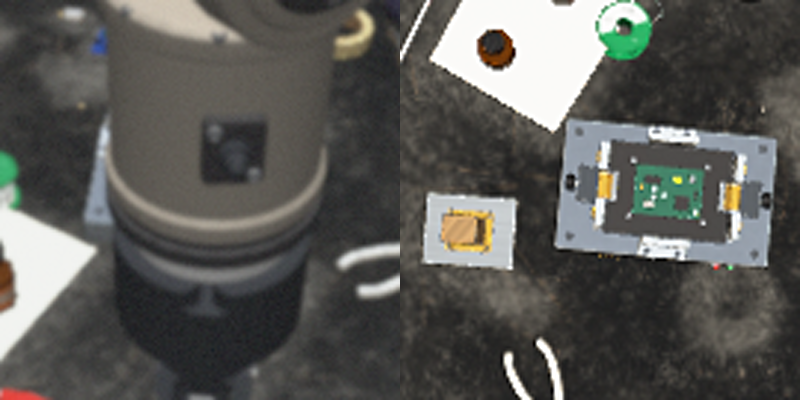

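Top view: both brass bolts (crop 605,185 and 733,197) lie over the carrier's ends. The block stands upright at (470,230), clear of the jig, and the arm is clear.

```bash
python3 -c "
from station import job
print(job.hand_in())"
```

```text
the job is handed in; nothing more can be done
None
```

The job is handed in at about 24 s: the carrier was pressed onto its stops (peak about 36 N, held at about 25 N, so briefly over your 15–30 N band but under 50 N), both bolts show over its ends in the top view, and the press block stands released upright beside the jig.

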